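# Knock the grinder clear and hold its lid at pulse

### The arm

A 7-joint arm with a two-finger parallel gripper is mounted at the origin on the work surface. World frame = base frame: x ahead of the robot, y to its left, z up, the work surface at z = 0. Lengths are in m, angles in rad, forces in N, time in s.
With the tool pointing down it reaches from about 0.4 to 0.875 m from the base axis. Payload 19.3 kg.
Tool frame: the origin (TCP) lies midway between the tips of the shut fingers; the grasp point (between the pads) lies 19 mm behind it; z points along the fingers, y is the direction in which the jaws open and shut (so a half turn about z gives the same grasp; the last joint's range is limited). The gripper opens to 85 mm and grips with 20 to 120 N. Pads are 22 mm wide; open, the fingers measure 114 mm over their backs; the gripper's body (76 mm by 85 mm) begins 54 mm behind the grasp point. The pads swing forward as they close: fully open they stand 13 mm farther back than shut.
Start: joints at [1.22, 0.521, -0.036, 1.599, 0.021, 1.021, -0.113], TCP at [0.173, -0.601, 0.231] pointing down, gripper open.
Joint ranges: [-2.91, 2.91], [-0.3, 2.13], [-1.5, 1.42], [0.17, 2.43], [-1.26, 4.41], [0.16, 1.93], [-2.52, 2.52]. Speed limits (rad/s): [1.89, 1.89, 2.39, 2.39, 3.01, 3.01, 3.01].

### API

Orientations are given as [roll, pitch, yaw] about the fixed x, y, z axes, in that order (R = Rz(yaw) Ry(pitch) Rx(roll)).
In Python, from workcell import telemetry, cams, workorder gives the robot as it stands. The module is installed in compiled form; this text tells all that it offers.
- The arm moves only by the tool apply_moves, never from a script. Its argument "steps" is a list of rows, each a list of 4 numbers: the shift along the tool's x, y, z in cm, then the turn about the tool's z in rad. A call has exactly 10 rows; each row is the pose to reach, as a shift and turn from the pose commanded when the call began, along the tool's axes at that moment; what a row does not reach only later rows make up. A row lasts 1/12 s, in which the tool goes at most 41.7 mm and 7.16 degrees, less where a joint would pass 70% of its speed; a pose out of reach is approached as far as the arm can. A call with a gripper value outside its range is refused whole. "claw" is the closure, from 0 (fully open) to 1 (shut), set as the call begins (left out, the last holds). The fingers move at their own pace and stop on an object; "force" is the grip in N (left out, the last holds). Time passes only in rows, so rows that repeat a pose let the fingers close, or fill a call up. It gives the time, the measured TCP pose, the force and the opening at its end, in the units of the state.
- telemetry.observe(): the state, without advancing time (a new reading comes with each control period).
- cams.grab_frame(name): name is "scene" or "top" or "wrist"; returns a dict with "color" (480x640x3 uint8, red, green, blue), "mtx" (3x3 intrinsics, pixels), "eye" and "orientation" of the camera in the world; the wrist camera has in their place "T_tool_cam" (4x4, takes a point from camera to tool coordinates, whose origin is the TCP and whose axes are the flange's). Camera axes: x right, y down, z forward; pixel columns grow to the right and rows downward; lengths in m; the calibration is good to about 2 mm. A picture is of the moment at which its call begins: read the wrist's pose just before it. There is no depth.
- workorder.job_done(): hands the job in, once; it reports no verdict.
Trained networks look in the newest picture that a camera, given by its name, has taken for a name from the list of things; names that differ only in an ending like _2 or _b are one class to them, and where a whole thing is asked for, a point or a joint stands for the part that bears it (a point fixed in the world has none). Each returns a list of dicts, best first, with "score" (0 to 1); they miss things now and then, are a little off and sometimes report something else, mostly with a low value. They report only what shows in the picture. A call takes as long as a camera call.
- cams.find_in(camera, name): "box" ([left, top, width, height] in pixels, round what is visible of it).
- cams.pinpoint(camera, name): "uv" ([column, row] in pixels: a listed point, or the origin of a listed thing).
The state is a dict: "clock": time; "qpos": joint angles; "qd": joint speeds; "joint_efforts": joint torques, N m; "position": TCP position; "tool_rot": TCP orientation; "force": force on the tool from outside, world axes, zero at the start; "moment": the same for the moment, N m; "grip_width": finger opening in m.
Only numpy, scipy, OpenCV 4.12 (cv2) and the standard library are available. Lean on these libraries where they do the work, as an engineer would, in place of code of your own. Each camera call takes 0.05 s, during which the arm holds its last target. There are 200 camera calls.

### The job

Clear the last grounds out of the coffee grinder: press the knocker lever on its side all the way down and let it spring back up, then fit the black lid into the throat on top and twist it clockwise against its spring to the pulse mark, half-way round to the lock and short of the lock's click. The grinder only pulses while the lid is held, so finish with the lid still gripped there, and leave everything else on the counter where it is.

Things in the scene. Friction and masses are not known exactly. Their poses are not given: they have to be found in the camera images.
- grinder: Electric coffee grinder, fixed: dark foot plate 190 x 120 mm, grey motor column at the back, round grey burr head 124 mm across, on top an aluminium bayonet collar 104 mm across, its rim 217 mm above the counter. Origin on the vertical throat axis at counter level; z up, +x from the throat back to the motor column, -x to the front with the chute, +y the side with the knocker.
- throat (a point): Centre of the throat's mouth, on the axis, level with the collar's top rim; axes as the grinder's. The bore is 60 mm wide, its rim 6 mm thick. Under the rim the lugs run clockwise seen from above (from the +x notch towards the grinder's -y); the other way they meet a stop. Home, the lid's flange rests on the rim and its origin is 20 mm below this point.
- notch (a point): One of the two notches in the throat's rim that let the lugs through, at +x; the other is opposite, at -x. Each is 16 mm wide and reaches out to 38 mm from the axis. The point is 34 mm from the axis, level with the rim.
- pulse_mark (a point): Pulse mark: one short black ridge on the collar's top, 47 mm from the axis, 40 degrees clockwise from the +x notch (a second lies opposite). At pulse the lid's grip bar points at it.
- lock_mark (a point): Lock mark: a pair of short black ridges on the collar's top, 80 degrees clockwise from the +x notch (again opposite too). A lid turned to here is locked: too far. From about 52 degrees sprung catches resist; they click behind the lugs at about 80.
- lid: The grinder's loose black plastic lid, 56 mm high, about 90 g, starting upright on its spigot. Origin at the centre of its underside, z up. Spigot 56 mm across, 20 mm deep, foot slightly tapered; flange 84 mm across from 20 to 26 mm up. Half-turn symmetric. To enter, its x axis lies along the grinder's x, either way round; play 2 mm round the spigot, 3 mm either side of each lug.
- grip_bar (a point): Middle of the straight grip bar on top of the lid, 41 mm above the lid's origin: 60 mm long along the lid's x (so over the lugs), 14 mm wide, 30 mm high (26 to 56 mm above the origin).
- lug (a point): One of the lid's two bayonet lugs, on the spigot at +x (the other at -x): 10 mm wide, 6 mm thick, 5.5 to 11.5 mm above the origin, reaching 36 mm from the lid's axis. The point is 31 mm from the axis.
- switch_ring (a joint): Sprung ring in the collar that the lugs push round clockwise, rad: 0 at rest; the lid meets it within some 5 degrees, so it reads the lid's turn less about 0.05: about 0.65 at the pulse mark, 1.3 at the lock. Its spring turns the lid back with 0.06 (at 0) to 0.12 N m (at pulse), so a lid that is let go turns back.
- knocker (a joint): Sprung knocker lever on the grinder's +y side, rad: 0 at rest (leaning 0.30 rad above level), grows as the paddle is pressed down, stop at 0.75. Pivots about the grinder's x direction at y = 70 mm, z = 150 mm in its frame; the paddle's middle is 85 mm from the pivot. Takes about 3.5 N at first, 6.5 N at the stop.
- paddle (a point): Middle of the upper face of the knocker's black thumb paddle (36 x 30 x 7 mm), which stands out from the grinder's +y side: at rest 178 mm above the counter and 150 mm to the side of the throat axis, at the stop 116 mm and 148 mm.
- cup: Steel dosing cup 60 mm across and 55 mm high, standing under the chute on the grinder's foot plate (22 mm above the counter); stays there. Origin under its centre.
- kettle: White and red enamel kettle, 175 mm across and 190 mm high, on a grey silicone trivet at the back. Origin under its centre.
- bowls: Stack of four white plastic bowls, 150 mm across, 100 mm high. Origin under its centre.
- funnel: Steel funnel standing on its mouth, 104 mm across and 110 mm high. Origin under its centre.
- jar: Glass jar with a hinged wire-clamped lid, 96 mm across, 153 mm high. Origin under its centre.
- mug: White mug, 82 mm across, 90 mm high. Origin under its centre.
- spoon: Coffee spoon, 150 mm long, lying on the counter. Origin under its middle.

How it is judged:
By the outcome, as a careful person would: the job done as asked, in the order asked, and still so for the second after the job is handed in, while the arm keeps its last pose, push and grip.
It also fails if it takes over 61 s, if anything falls off the work surface, if the arm or the gripper's body presses on something with over 40 N, if the wrist force passes 120 N, or if a joint passes its speed limit or range.

## Working session

There is one attempt and no reset: what is moved stays moved. The work goes in short steps, Python scripts to look and compute and a tool call to move; the robot and the scene stay as the last step left them, time stands still between calls to the robot, and variables do not carry over. Pictures are saved under pics/ and viewed, about 8 in all and at most 12, crops included, and the job is handed in when it is done.

Besides the shell and the picture viewer there is one more tool, called after ">>>" by a JSON object that holds its "name" and its "arguments". apply_moves: Moves the arm, as the interface text tells. Its arguments: {"type":"object","properties":{"steps":{"type":"array"},"claw":{"type":"number"},"force":{"type":"number"}},"required":["steps"]}

```bash
mkdir -p pics; cat > h.py <<'E'
import numpy as np, cv2
from workcell import telemetry, cams, workorder
from scipy.spatial.transform import Rotation as R
def rot(o):
    o=np.array(o,float)
    if o.shape==(3,3): return o
    if o.size==4: raise SystemExit('quat %s'%o)
    return R.from_euler('xyz',o).as_matrix()
def cam(name,save=None):
    s=telemetry.observe(); f=cams.grab_frame(name)
    if 'T_tool_cam' in f:
        T=np.array(f['T_tool_cam']); Rt=rot(s['tool_rot'])
        Rc=Rt@T[:3,:3]; e=np.array(s['position'])+Rt@T[:3,3]
    else: Rc=rot(f['orientation']); e=np.array(f['eye'])
    if save: cv2.imwrite('pics/'+save,f['color'][:,:,::-1])
    return dict(K=np.array(f['mtx']),R=Rc,e=e,img=f['color'],s=s)
def ray(c,uv):
    return c['R']@np.linalg.solve(c['K'],[uv[0],uv[1],1])
def atz(c,uv,z):
    d=ray(c,uv); return c['e']+d*(z-c['e'][2])/d[2]
def proj(c,p):
    q=c['K']@(c['R'].T@(np.array(p)-c['e'])); return q[:2]/q[2]
E
cat > a.py <<'E'
from h import *
s=telemetry.observe(); print({k:np.round(v,3) for k,v in s.items()})
Z=dict(throat=.217,notch=.217,pulse_mark=.217,lock_mark=.217,lid=0,grip_bar=.041,lug=.0085,paddle=.178,grinder=0,cup=.022,kettle=0,bowls=0,funnel=0,jar=0,mug=0,spoon=0)
for n in('top','scene'):
    c=cam(n,n+'.png'); print(n,np.round(c['e'],3),cams.grab_frame(n)['orientation'])
    for k,z in Z.items():
        for r in cams.pinpoint(n,k)[:2]:
            print(k,round(r['score'],2),np.round(r['uv']),np.round(atz(c,r['uv'],z),3))
E
python3 a.py
```

```text
{'clock': np.float64(0.0), 'qpos': array([ 1.22 ,  0.522, -0.036,  1.6  ,  0.021,  1.021, -0.113]), 'qd': array([-0.002,  0.002, -0.001,  0.   , -0.   ,  0.001, -0.001]), 'joint_efforts': array([-1.0000e-03, -9.2711e+01,  1.9800e+00, -3.6993e+01,  1.8000e-02,
        8.0000e-03, -0.0000e+00]), 'position': array([ 0.173, -0.6  ,  0.231]), 'tool_rot': array([-3.14 ,  0.   ,  0.281]), 'force': array([-0.551, -0.962,  0.373]), 'moment': array([-0.015,  0.012, -0.021]), 'grip_width': np.float64(0.085)}
top [0.336 0.054 1.456] [-2.96936488 -0.02119639 -1.55693128]
throat 0.75 [278. 243.] [0.548 0.151 0.217]
throat 0.27 [302. 175.] [0.727 0.094 0.217]
notch 0.98 [277. 233.] [0.573 0.154 0.217]
notch 0.23 [217. 258.] [0.507 0.304 0.217]
pulse_mark 0.88 [287. 232.] [0.576 0.129 0.217]
lock_mark 0.85 [296. 238.] [0.562 0.107 0.217]
lid 0.75 [401. 287.] [ 0.46  -0.198  0.   ]
grip_bar 0.6 [407. 285.] [ 0.462 -0.209  0.041]
lug 0.83 [393. 283.] [ 0.469 -0.172  0.008]
paddle 0.52 [285. 233.] [0.58  0.136 0.178]
paddle 0.47 [221. 258.] [0.511 0.301 0.178]
grinder 0.92 [284. 256.] [0.545 0.151 0.  
[... 620 characters left out ...]
[216. 312.] [ 0.453 -0.192  0.   ]
grip_bar 0.69 [215. 305.] [ 0.471 -0.203  0.041]
grip_bar 0.44 [362. 180.] [0.366 0.559 0.041]
lug 0.87 [231. 306.] [ 0.474 -0.162  0.008]
paddle 0.4 [360. 181.] [0.515 0.308 0.178]
grinder 0.95 [335. 255.] [0.533 0.176 0.   ]
grinder 0.63 [220. 301.] [ 0.43 -0.16  0.  ]
cup 0.66 [326. 248.] [0.511 0.163 0.022]
kettle 0.56 [322. 396.] [ 0.791 -0.215  0.   ]
bowls 0.65 [343. 194.] [0.334 0.494 0.   ]
funnel 0.82 [195. 370.] [ 0.553 -0.332  0.   ]
funnel 0.23 [324. 392.] [ 0.79  -0.206  0.   ]
jar 0.86 [405. 310.] [0.799 0.104 0.   ]
jar 0.24 [335. 258.] [0.542 0.165 0.   ]
mug 0.66 [433. 261.] [0.762 0.33  0.   ]
spoon 0.64 [122. 346.] [ 0.381 -0.391  0.   ]
```

```bash
python3 -c "
import cv2,numpy as np
a=cv2.imread('pics/top.png')[190:320,190:430];b=cv2.imread('pics/scene.png')[140:340,170:450]
a=cv2.resize(a,(738,400),interpolation=3)
cv2.imwrite('pics/v1.png',a);cv2.imwrite('pics/v2.png',cv2.resize(b,(800,571),interpolation=3))"
```

```text
(no output)
```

View pics/v1.png

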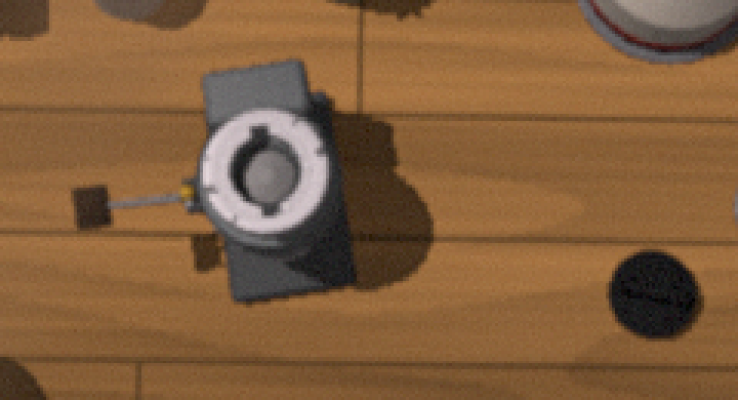

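View pics/v2.png

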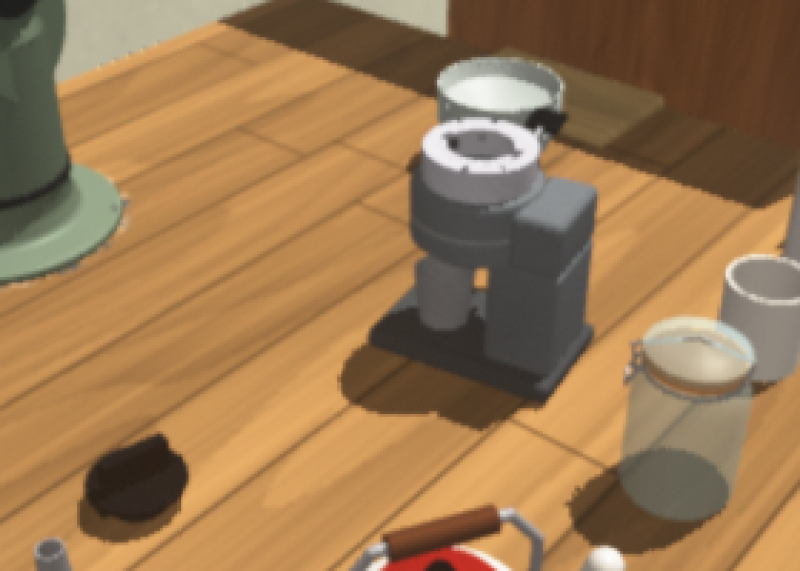

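```bash
cat >> h.py <<'E'
def move(p,yaw=None):
    "tool-axis shift (cm) and turn to reach world TCP p, yaw"
    s=telemetry.observe(); Rt=rot(s['tool_rot']); y=np.arctan2(Rt[1,0],Rt[0,0])
    d=Rt.T@(np.array(p)-s['position'])*100
    t=0 if yaw is None else -((yaw-y+np.pi)%(2*np.pi)-np.pi)
    print('shift',np.round(d,2),'turn',round(t,3),'yaw now',round(y,3)); return d,t
E
python3 -c "
from h import *
T=np.array(cams.grab_frame('wrist')['T_tool_cam']);print(T.round(3));
move([.42,-.2,.30],1.18)
c=cam('top')
print(atz(c,(276.2,245.6),.217))"
```

```text
[[-0.    -0.952 -0.305  0.076]
 [ 1.    -0.    -0.    -0.   ]
 [-0.    -0.305  0.952 -0.143]
 [ 0.     0.     0.     1.   ]]
shift [ 34.81 -31.65  -6.87] turn -0.899 yaw now 0.281
[0.54061767 0.15538428 0.217     ]
```

>>> {"name": "apply_moves", "arguments": {"steps": [[5,-4,-3,-0.1],[9,-8,-3,-0.2],[13,-11,-3,-0.3],[18,-15,-3,-0.4],[22,-19,-3,-0.5],[27,-23,-3,-0.6],[32,-27,-3,-0.7],[36,-30,-3,-0.8],[40.7,-34,-2,-0.9],[40.7,-34,-2,-0.9]], "claw": 1}}

```text
clock: 2.73
position: [0.4037, -0.2569, 0.2572]
tool_rot: [3.141, 0.0, 1.187]
force: [0.6, -0.8, -0.3]
grip_width: -0.0002
```

```bash
cat > b.py <<'E'
from h import *
s=telemetry.observe();print(s['clock'],s['position'],s['tool_rot'],s['qpos'])
c=cam('wrist','w1.png')
for k,z in dict(lid=0,grip_bar=.041,lug=.0085).items():
    for r in cams.pinpoint('wrist',k)[:2]: print(k,round(r['score'],2),np.round(r['uv']),np.round(atz(c,r['uv'],z),4))
move([.513,.302,.23],1.85)
E
python3 b.py
```

```text
2.7333 [ 0.40372817 -0.25694666  0.25716526] [3.14068438e+00 3.43677655e-04 1.18741102e+00] [ 0.76624371  0.27670621 -0.3933181   1.92786063  0.12856083  0.96018848
 -0.07080903]
lid 0.56 [352.  95.] [ 0.4606 -0.1964  0.    ]
grip_bar 0.9 [360.  93.] [ 0.4635 -0.1959  0.041 ]
lug 0.95 [352.  57.] [ 0.4708 -0.1673  0.0085]
shift [ 55.97 -11.04   2.69] turn -0.667 yaw now 1.183
```

View pics/w1.png

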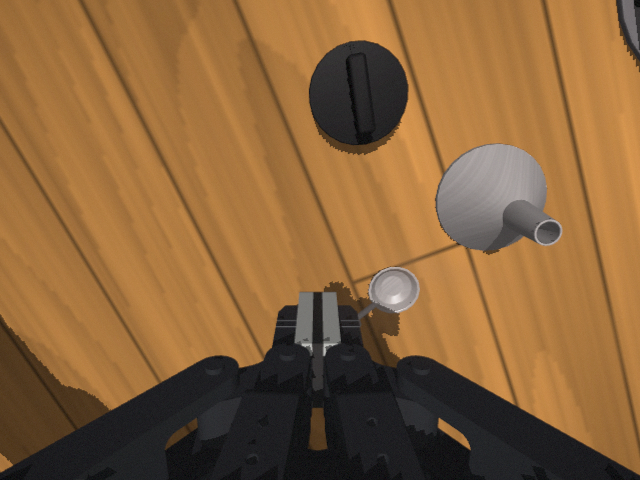

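>>> {"name": "apply_moves", "arguments": {"steps": [[3.5,0,-2,-0.07],[7.5,0,-4,-0.15],[11.5,0,-6,-0.22],[15.5,0.2,-7.3,-0.3],[19.5,0.3,-7.3,-0.37],[23.5,0.4,-7.3,-0.45],[27.5,0.5,-7.3,-0.52],[31.5,0.5,-7.3,-0.6],[35.5,0.6,-7.3,-0.66],[39.5,0.6,-7.3,-0.66]]}}

```text
clock: 3.77
position: [0.5596, 0.1046, 0.3297]
tool_rot: [-3.141, 0.001, 1.842]
force: [0.3, -1.5, -1.1]
grip_width: 0.0001
```

```bash
cat > b.py <<'E'
from h import *
s=telemetry.observe();print(s['clock'],s['position'],s['tool_rot'],s['qpos'])
c=cam('wrist','w2.png')
for k,z in dict(throat=.217,notch=.217,pulse_mark=.217,lock_mark=.217,paddle=.178).items():
    for r in cams.pinpoint('wrist',k)[:2]: print(k,round(r['score'],2),np.round(r['uv']),np.round(atz(c,r['uv'],z),4))
move([.513,.302,.25],1.85)
E
python3 b.py
```

```text
3.7667 [0.55957291 0.10458032 0.32972348] [-3.14149653e+00  5.32816973e-04  1.84221611e+00] [ 0.19667897  0.40644486 -0.67532796  1.59729023  0.26570929  1.23176063
 -0.25650405]
throat 0.57 [319. 138.] [0.544  0.1566 0.217 ]
notch 0.89 [377. 144.] [0.5784 0.1625 0.217 ]
pulse_mark 0.76 [370. 194.] [0.5833 0.1323 0.217 ]
lock_mark 0.72 [323. 216.] [0.5597 0.1112 0.217 ]
shift [20.46  0.86  7.95] turn -0.012 yaw now 1.838
```

View pics/w2.png

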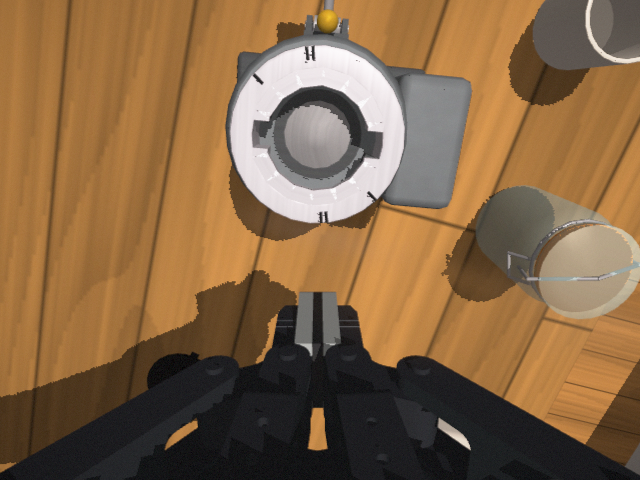

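```bash
cat > c.py <<'E'
from h import *
import pickle
c=cam('wrist');pts=dict(p1=(371,195),p2=(258,79),l1=(322.5,216.5),l2=(309.5,53),n1=(374,144),n2=(261,133))
an=dict(p1=-40,p2=140,l1=-80,l2=100,n1=0,n2=180)
P={k:atz(c,v,.217)[:2] for k,v in pts.items()}
for a,b in(('p1','p2'),('l1','l2'),('n1','n2')):
    d=P[a]-P[b];print(a,(P[a]+P[b])/2,'r',np.linalg.norm(d)/2,'yaw',np.degrees(np.arctan2(d[1],d[0]))-an[a])
E
python3 c.py
```

```text
p1 [0.54258429 0.15341305] r 0.04735531217752626 yaw 10.089708763763127
l1 [0.54236125 0.15329913] r 0.047469074451022567 yaw 9.907154850541033
n1 [0.54297991 0.15401963] r 0.03355301981200437 yaw 9.868678234727149
```

>>> {"name": "apply_moves", "arguments": {"steps": [[4,0.2,0,0],[8,0.4,0,0],[12,0.7,0,0],[16,0.9,2,0],[20.1,1.1,4,0],[20.1,1.1,7,0],[20.1,1.1,10,0],[20.1,1.1,12,0],[20.1,1.1,13,0],[20.1,1.1,13,0]]}}

```text
clock: 4.95
position: [0.5156, 0.2993, 0.1983]
tool_rot: [-3.139, 0.001, 1.839]
force: [0.3, -1.1, 0.4]
grip_width: 0.0001
```

```bash
cat > b.py <<'E'
from h import *
s=telemetry.observe();print(s['clock'],s['position'],s['tool_rot'],s['force'])
c=cam('scene','s2.png');i=c['img'][130:260,280:440][:,:,::-1]
c=cam('wrist')
w=c['img'][:,:,::-1]
cv2.imwrite('pics/v3.png',np.hstack([cv2.resize(i,(400,325)),cv2.resize(w,(400,325))]))
for r in cams.pinpoint('wrist','paddle')[:2]: print(r)
print(proj(c,[.5165,.3012,.178]))
move([.5165,.3012,.115])
E
python3 b.py
```

```text
4.95 [0.51564641 0.29932061 0.19828371] [-3.13916848e+00  1.13212535e-03  1.83897609e+00] [ 0.25406592 -1.07917765  0.3737767 ]
{'uv': [326.1, 279.8], 'score': 0.73}
[322.85868531 285.55342744]
shift [ 0.02 -0.01  8.64] turn 0 yaw now 1.84
```

View pics/v3.png

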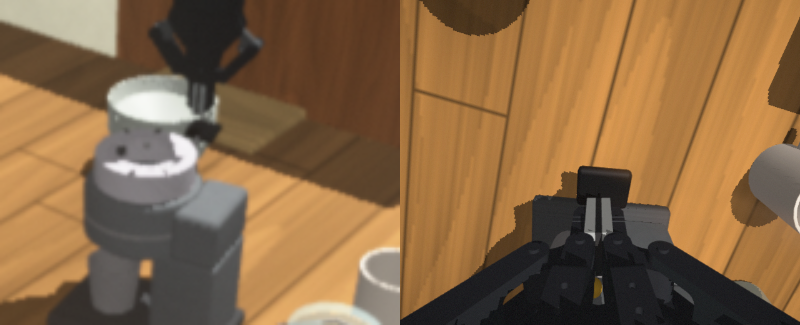

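>>> {"name": "apply_moves", "arguments": {"steps": [[0,0,1.2,0],[0,0,2.2,0],[0,0,3.2,0],[0,0,4.2,0],[0,0,5.2,0],[0,0,6.2,0],[0,0,7,0],[0,0,7.6,0],[0,0,8,0],[0,0,8,0]]}}

```text
clock: 5.93
position: [0.5157, 0.3014, 0.1194]
tool_rot: [3.141, -0.0, 1.841]
force: [-2.0, -0.5, 11.7]
grip_width: 0.0
```

>>> {"name": "apply_moves", "arguments": {"steps": [[0,0,0.1,0],[0,0,0.2,0],[0,0,0.3,0],[0,0,0.4,0],[0,0,0.4,0],[0,0,0.4,0],[0,0,0.4,0],[0,0,0.4,0],[0,0,0.4,0],[0,0,0.4,0]]}}

```text
clock: 6.77
position: [0.5163, 0.303, 0.1176]
tool_rot: [3.138, -0.002, 1.842]
force: [-6.6, 2.3, 35.9]
grip_width: 0.0001
```

>>> {"name": "apply_moves", "arguments": {"steps": [[0,0,-1,0],[0,0,-2.5,0],[0,0,-4.5,0],[0,0,-7,0],[0,0,-10,0],[0,0,-13,0],[0,0,-16,0],[0,0,-18,0],[0,0,-18.5,0],[0,0,-18.5,0]]}}

```text
clock: 7.6
position: [0.5161, 0.3011, 0.3014]
tool_rot: [3.14, 0.0, 1.84]
force: [1.1, -0.4, -0.7]
grip_width: 0.0002
```

```bash
cat > b.py <<'E'
from h import *
s=telemetry.observe();print(s['clock'],s['position'],s['force'])
c=cam('wrist','w3.png')
for r in cams.pinpoint('wrist','paddle')[:2]: print(r)
print('rest',proj(c,[.5165,.3012,.178]),'down',proj(c,[.517,.299,.116]))
move([.4625,-.196,.22],1.2)
E
python3 b.py
```

```text
7.6 [0.51609152 0.30114899 0.3013606 ] [ 1.14829038 -0.44084303 -0.68670664]
{'uv': [323.6, 219.3], 'score': 0.75}
{'uv': [280.1, 309.3], 'score': 0.36}
rest [320.45762124 221.18841554] down [319.77428456 202.05279451]
shift [-46.45 -18.34   8.  ] turn 0.641 yaw now 1.841
```

>>> {"name": "apply_moves", "arguments": {"steps": [[-3.5,-1.4,0,0.05],[-7.3,-3,0,0.1],[-11,-4.5,0,0.15],[-15,-6.2,0,0.2],[-18.8,-7.8,0,0.25],[-22.6,-9.3,0,0.3],[-26.4,-10.9,0,0.35],[-30.2,-12.5,0,0.4],[-34,-14,1,0.45],[-37.8,-15.6,2,0.5]], "claw": 0}}

```text
clock: 8.53
position: [0.4653, -0.1059, 0.2799]
tool_rot: [-3.141, 0.0, 1.338]
force: [1.5, -0.0, -0.1]
grip_width: 0.0854
```

```bash
python3 -c "
from h import *
move([.45,-.235,.18],1.275)"
```

```text
shift [-12.91   1.5    9.99] turn 0.063 yaw now 1.338
```

>>> {"name": "apply_moves", "arguments": {"steps": [[-3,0.3,2,0.02],[-6,0.7,4,0.04],[-9,1,6,0.06],[-12,1.4,8,0.063],[-12.9,1.5,9.5,0.063],[-12.9,1.5,10,0.063],[-12.9,1.5,10,0.063],[-12.9,1.5,10,0.063],[-12.9,1.5,10,0.063],[-12.9,1.5,10,0.063]]}}

```text
clock: 9.37
position: [0.4521, -0.232, 0.1818]
tool_rot: [3.14, 0.0, 1.279]
force: [1.1, 0.3, 0.1]
grip_width: 0.0855
```

```bash
cat > b.py <<'E'
from h import *
s=telemetry.observe();print(s['clock'],s['position'],s['tool_rot'])
c=cam('wrist','w4.png')
np.savez('c4.npz',**{k:c[k] for k in('K','R','e')})
for k,z in dict(lid=0,grip_bar=.041,lug=.0085).items():
    for r in cams.pinpoint('wrist',k)[:2]: print(k,round(r['score'],2),np.round(r['uv'],1),np.round(atz(c,r['uv'],z),4))
E
python3 b.py
```

```text
9.3667 [ 0.45206446 -0.23195889  0.18182162] [3.14046137e+00 7.63575569e-05 1.27915517e+00]
lid 0.95 [319.8 152.3] [ 0.463  -0.1974  0.    ]
grip_bar 0.66 [322.3 158.3] [ 0.4647 -0.1967  0.041 ]
lug 0.57 [317.7 108.7] [ 0.4706 -0.1663  0.0085]
```

View pics/w4.png

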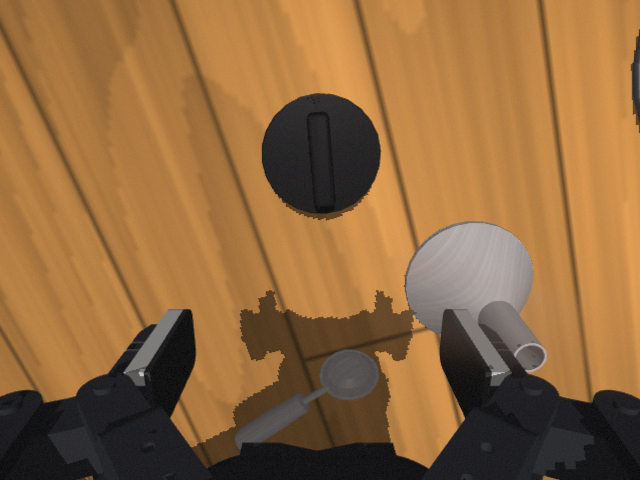

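```bash
cat > b.py <<'E'
from h import *
c=dict(np.load('c4.npz'))
print('flange',atz(c,(321,153.5),.026),'bar',atz(c,(321.5,160.5),.056))
a=atz(c,(318.5,114),.056);b=atz(c,(325,208),.056);d=a-b;print(np.linalg.norm(d),np.arctan2(d[1],d[0]))
move([.464,-.1965,.030],1.345)
E
python3 b.py
```

```text
flange [ 0.46431492 -0.19525084  0.026     ] bar [ 0.46422746 -0.19579113  0.056     ]
0.059412633412132536 1.35140825966644
shift [ 3.81  0.13 15.15] turn -0.067 yaw now 1.278
```

>>> {"name": "apply_moves", "arguments": {"steps": [[1.5,0.1,1,-0.03],[3,0.1,3,-0.05],[3.85,0.15,6,-0.072],[3.85,0.15,9,-0.072],[3.85,0.15,11,-0.072],[3.85,0.15,13,-0.072],[3.85,0.15,14.4,-0.072],[3.85,0.15,15.0,-0.072],[3.85,0.15,15.0,-0.072],[3.85,0.15,15.0,-0.072]]}}

```text
clock: 10.4
position: [0.4643, -0.1962, 0.0316]
tool_rot: [3.141, 0.0, 1.35]
force: [0.5, -0.2, 0.5]
grip_width: 0.0858
```

>>> {"name": "apply_moves", "arguments": {"steps": [[0,0,0,0],[0,0,0,0],[0,0,0,0],[0,0,0,0],[0,0,0,0],[0,0,0,0],[0,0,0,0],[0,0,0,0],[0,0,0,0],[0,0,0,0]], "claw": 1, "force": 60}}

```text
clock: 11.23
position: [0.4641, -0.1964, 0.0313]
tool_rot: [3.141, 0.0, 1.35]
force: [-0.2, -0.5, 4.9]
grip_width: 0.0132
```

>>> {"name": "apply_moves", "arguments": {"steps": [[0,0,-1.5,0],[0,0,-4,0],[0,0,-7.5,-0.1],[0,0,-11,-0.2],[0,0,-14.5,-0.32],[0,0,-18,-0.44],[0,0,-21.5,-0.56],[0,0,-25,-0.68],[0,0,-26.5,-0.8],[0,0,-26.5,-0.92]]}}

```text
clock: 12.07
position: [0.4652, -0.1966, 0.2997]
tool_rot: [3.14, 0.005, 2.275]
force: [0.2, -1.1, -1.1]
grip_width: 0.0131
```

```bash
cat > b.py <<'E'
from h import *
s=telemetry.observe();print(s['clock'],s['position'],s['tool_rot'],s['force'],s['grip_width'],s['qpos'])
c=cam('wrist','w5.png')
for k in('lid','grip_bar','lug'):
    for r in cams.pinpoint('wrist',k)[:2]: print(k,round(r['score'],2),np.round(r['uv'],1))
move([.5425,.1535,.285],3.316)
E
python3 b.py
```

```text
12.0667 [ 0.46519586 -0.19662081  0.29968267] [3.13986449 0.00485696 2.27528753] [ 0.1537101  -1.11463769 -1.14528998] 0.01310985969439338 [ 0.84815208  0.3187904  -0.7139441   1.80074647  0.2341178   1.10269545
  0.75800589]
lid 0.72 [515.5 362.3]
lid 0.65 [316.8 280. ]
grip_bar 0.83 [319.4 328.3]
lug 0.57 [320.5 215.8]
shift [21.84 28.45  1.06] turn -1.051 yaw now 2.265
```

View pics/w5.png

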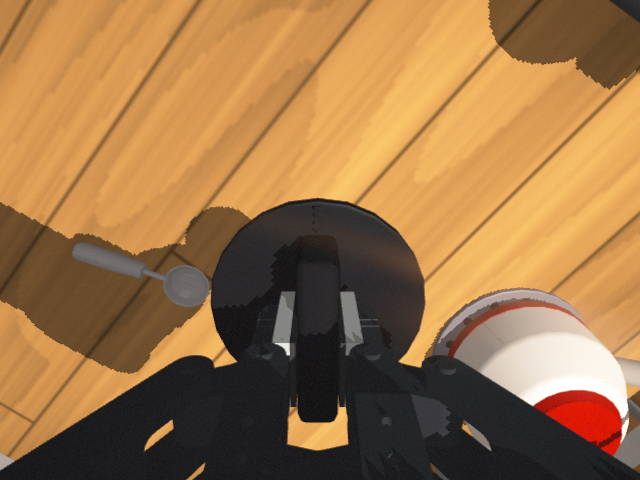

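```bash
cat > b.py <<'E'
from h import *
f=cams.grab_frame('wrist');T=np.array(f['T_tool_cam']);K=np.array(f['mtx'])
def pt(p):
    q=K@(T[:3,:3].T@(np.array(p)-T[:3,3]));return q[:2]/q[2]
for z in(.0053,.0075):
  print([pt(p).round(1) for p in((.042,0,z),(0,.042,z),(0,-.042,z),(.005,.042,z),(.03,0,z-.03),(-.03,0,z-.03))])
E
python3 b.py
```

```text
[array([321.5, 202.7]), array([429.1, 307.8]), array([213.3, 307.7]), array([430.2, 296.1]), array([322.2, 265.3]), array([321.6, 427.7])]
[array([321.4, 201.2]), array([427.7, 305.2]), array([214.6, 305.1]), array([428.7, 293.6]), array([322.1, 262.6]), array([321.5, 423. ])]
```

>>> {"name": "apply_moves", "arguments": {"steps": [[1.5,3.3,-2,-0.1],[3.2,6.9,-4,-0.22],[5,10.5,-4,-0.34],[6.8,14,-4,-0.46],[8.6,17.6,-4,-0.58],[10.4,21.2,-4,-0.7],[12.2,24.8,-4,-0.82],[14,28.4,-4,-0.94],[15.8,32.1,-4,-1.05],[17.5,35.8,-4,-1.05]]}}

```text
clock: 13.15
position: [0.6258, 0.1699, 0.3348]
tool_rot: [-3.141, -0.002, -2.959]
force: [-0.0, -0.4, -1.2]
grip_width: 0.013
```

```bash
cat > b.py <<'E'
from h import *
s=telemetry.observe();print(s['clock'],s['position'],s['tool_rot'],s['force'],s['grip_width'],s['qpos'])
c=cam('wrist','w6.png')
np.savez('c6.npz',**{k:c[k] for k in('K','R','e')})
for k in('throat','notch','pulse_mark','lock_mark'):
    for r in cams.pinpoint('wrist',k)[:2]: print(k,round(r['score'],2),np.round(r['uv'],1),atz(c,r['uv'],.217))
E
python3 b.py
```

```text
13.15 [0.62577563 0.16993267 0.33478541] [-3.14145104e+00 -1.87792582e-03 -2.95922197e+00] [-0.02771479 -0.42774167 -1.23996244] 0.013039847121278451 [ 0.19632647  0.62163639 -0.9407702   1.36282819  0.49674059  1.40380079
  1.01903361]
throat 0.87 [318.7  87.3] [0.54225527 0.15519955 0.217     ]
notch 0.62 [320.2 145.4] [0.57488248 0.1621686  0.217     ]
pulse_mark 0.86 [269.1 152.7] [0.58483145 0.13235428 0.217     ]
lock_mark 0.57 [240.1 104.9] [0.56031036 0.11141965 0.217     ]
```

View pics/w6.png

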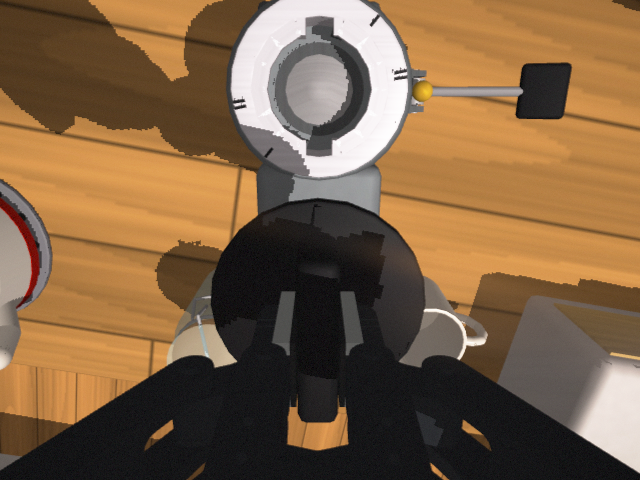

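```bash
cat > c.py <<'E'
from h import *
c=dict(np.load('c6.npz'))
pts=dict(p1=(268.5,153),p2=(375,20),l1=(239,103.5),l2=(400,74),n1=(319,146),n2=(320,26))
an=dict(p1=-40,l1=-80,n1=0)
P={k:atz(c,v,.217)[:2] for k,v in pts.items()};M=[]
for a,b in(('p1','p2'),('l1','l2'),('n1','n2')):
    d=P[a]-P[b];M.append((P[a]+P[b])/2);print(a,M[-1],'r',np.linalg.norm(d)/2,'yaw',np.degrees(np.arctan2(d[1],d[0]))-an[a])
o1=np.array([.5425,.1534]);o2=np.mean(M[:2],0)
A=lambda y:np.array([[np.cos(y),np.sin(y)],[np.sin(y),-np.cos(y)]])
R1,R2=A(1.842),A(-2.959)
b=np.linalg.solve(R1-R2,o1-o2);t=o1-R1@b;print('bias',b,'throat',t)
E
python3 c.py
```

```text
p1 [0.54335848 0.15580599] r 0.04802218419698664 yaw 10.31160055020888
l1 [0.54312236 0.15535988] r 0.04763467162916278 yaw 10.2926840650656
n1 [0.54277493 0.15575823] r 0.033096966742267614 yaw 10.023216308872486
bias [-0.00166169  0.00039169] throat [0.54167747 0.15489603]
```

>>> {"name": "apply_moves", "arguments": {"steps": [[2,0,1,0.006],[4,0,2.5,0.006],[6,0.1,4,0.006],[7.5,0.1,5.5,0.006],[8.2,0.1,6.5,0.006],[8.2,0.1,7.5,0.006],[8.2,0.1,8,0.006],[8.2,0.1,8,0.006],[8.2,0.1,8,0.006],[8.2,0.1,8,0.006]]}}

```text
clock: 14.23
position: [0.5452, 0.1547, 0.2565]
tool_rot: [3.141, 0.001, -2.97]
force: [-0.3, 0.2, -0.7]
grip_width: 0.0128
```

```bash
cat > b.py <<'E'
from h import *
s=telemetry.observe();print(s['clock'],s['position'],s['tool_rot'],s['force'],s['moment'])
c=cam('scene');i=c['img'][140:260,280:440][:,:,::-1]
c=cam('wrist');w=c['img'][120:420,160:480][:,:,::-1]
cv2.imwrite('pics/v4.png',np.hstack([cv2.resize(i,(400,300)),cv2.resize(w,(400,375))[:300]]))
move([.545,.156,.227],-2.965)
E
python3 b.py
```

```text
14.2333 [0.54515619 0.15465098 0.25650392] [ 3.14118403e+00  5.59224722e-04 -2.96990034e+00] [-0.33667623  0.16473657 -0.717761  ] [-0.03889406 -0.03072654  0.03746845]
shift [-0.02  0.13  2.95] turn -0.005 yaw now -2.97
```

View pics/v4.png

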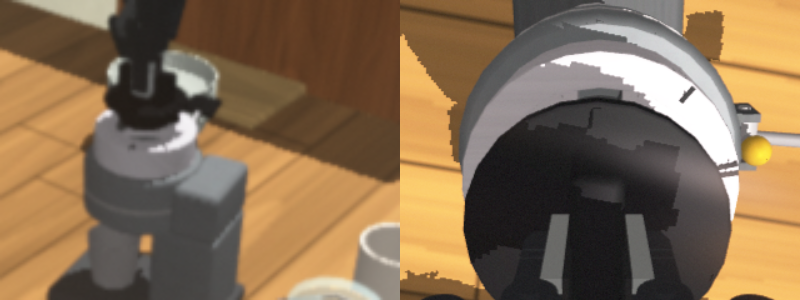

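>>> {"name": "apply_moves", "arguments": {"steps": [[0,0.08,0.2,0],[0,0.08,0.4,0],[0,0.08,0.6,0],[0,0.08,0.8,0],[0,0.08,1.0,0],[0,0.08,1.2,0],[0,0.08,1.4,0],[0,0.08,1.4,0],[0,0.08,1.4,0],[0,0.08,1.4,0]]}}

```text
clock: 15.17
position: [0.5445, 0.1553, 0.2422]
tool_rot: [3.142, 0.0, -2.969]
force: [-0.0, -1.1, -0.7]
grip_width: 0.0128
```

>>> {"name": "apply_moves", "arguments": {"steps": [[0,0,0.2,0],[0,0,0.4,0],[0,0,0.6,0],[0,0,0.8,0],[0,0,1.0,0],[0,0,1.2,0],[0,0,1.3,0],[0,0,1.3,0],[0,0,1.3,0],[0,0,1.3,0]]}}

```text
clock: 16.0
position: [0.5445, 0.1553, 0.2292]
tool_rot: [3.142, 0.0, -2.969]
force: [0.3, 0.4, -1.3]
grip_width: 0.0133
```

>>> {"name": "apply_moves", "arguments": {"steps": [[0,0,0.05,0],[0,0,0.1,0],[0,0,0.15,0],[0,0,0.2,0],[0,0,0.2,0],[0,0,0.2,0],[0,0,0.2,0],[0,0,0.2,0],[0,0,0.2,0],[0,0,0.2,0]]}}

```text
clock: 16.83
position: [0.5446, 0.1554, 0.2283]
tool_rot: [-3.141, 0.001, -2.97]
force: [-5.5, -3.3, 20.6]
grip_width: 0.0127
```

>>> {"name": "apply_moves", "arguments": {"steps": [[0,0,-0.1,0],[0,0,-0.1,0],[0,-0.01,-0.1,0.06],[0,-0.02,-0.1,0.12],[0,-0.04,-0.1,0.18],[0,-0.05,-0.1,0.24],[0.01,-0.06,-0.1,0.3],[0.01,-0.07,-0.1,0.35],[0.01,-0.07,-0.1,0.35],[0.01,-0.07,-0.1,0.35]]}}

```text
clock: 17.67
position: [0.5447, 0.1552, 0.2284]
tool_rot: [3.141, 0.001, 2.966]
force: [1.0, 4.2, 5.9]
grip_width: 0.0127
```

```bash
cat > b.py <<'E'
from h import *
s=telemetry.observe();print(s['clock'],s['position'],s['tool_rot'],s['force'],s['moment'],s['qpos'][6])
move([.5445,.155,.228],.177-.698-np.pi)
E
python3 b.py
```

```text
17.6667 [0.54467326 0.15524155 0.22840162] [3.14061160e+00 6.03493219e-04 2.96587114e+00] [1.00178935 4.17819939 5.88994537] [ 0.81648559 -0.02612297 -0.00201364] 0.5961343764341482
shift [ 0.01 -0.03  0.04] turn 0.345 yaw now 2.966
```

>>> {"name": "apply_moves", "arguments": {"steps": [[0,0.03,0,0],[0,0.03,0,0.05],[0,0.03,0,0.1],[0,0.03,0,0.16],[0,0.03,0,0.22],[0,0.03,0,0.27],[0,0.03,0,0.31],[0,0.03,0,0.34],[0,0.03,0,0.34],[0,0.03,0,0.34]]}}

```text
clock: 18.5
position: [0.5449, 0.1552, 0.2284]
tool_rot: [3.141, 0.0, 2.626]
force: [1.3, 3.7, 5.7]
grip_width: 0.0132
```

```bash
cat > b.py <<'E'
from h import *
s=telemetry.observe();print(s['clock'],s['position'],s['tool_rot'],s['force'],s['moment'],s['qpos'][6],s['grip_width'])
c=cam('wrist','w7.png');np.savez('c7.npz',**{k:c[k] for k in('K','R','e')})
i=c['img'][:,:,::-1]
cv2.imwrite('pics/v5.png',cv2.resize(i[140:400,180:460],(700,600),interpolation=3)[:600])
for k in('throat','pulse_mark','grip_bar','lid','lug'):
    for r in cams.pinpoint('wrist',k)[:2]: print(k,round(r['score'],2),np.round(r['uv'],1),atz(c,r['uv'],.217))
E
python3 b.py
```

```text
18.5 [0.5449101  0.1551965  0.22837927] [3.14063916e+00 4.55611184e-04 2.62553322e+00] [1.34856889 3.66024698 5.69606587] [ 0.60973964 -0.232977    0.08992529] 0.2980288475640549 0.013228258372315954
grip_bar 0.78 [318.  326.8] [0.55440709 0.14879363 0.217     ]
lid 0.58 [314.5 279. ] [0.5351174  0.15813598 0.217     ]
lid 0.48 [594.5  46.9] [0.50789113 0.28181195 0.217     ]
lug 0.93 [319.2 213.1] [0.51252768 0.17305567 0.217     ]
```

View pics/v5.png

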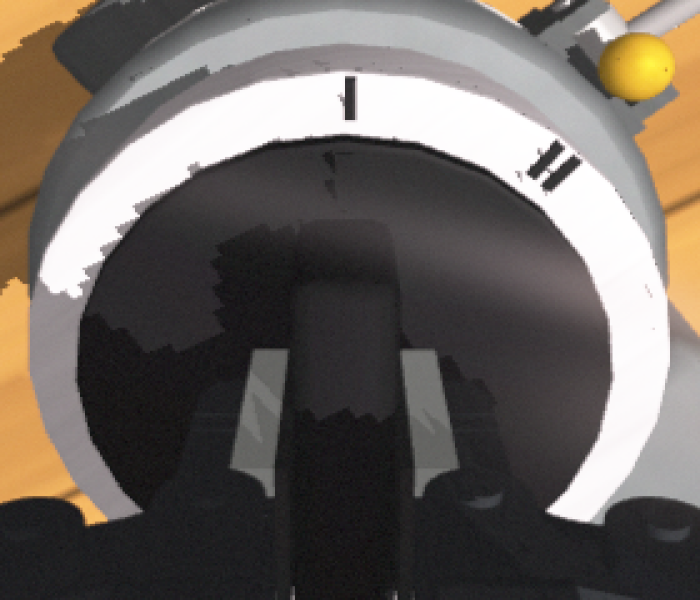

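```bash
python3 -c "
from h import *
print(workorder.job_done())
s=telemetry.observe();print(s['clock'],s['tool_rot'],s['moment'])"
```

```text
the job is handed in; nothing more can be done
None
the job is handed in; nothing more can be done
```

The job is handed in at about 18.6 s of the 61 s allowed, with the lid still gripped at the pulse mark. No verdict was reported.

- **Knocker:** I pressed the paddle until it stalled at its stop, where the tool read about 36 N. After I lifted off, the wrist camera showed the paddle back at its rest position, within about 3 pixels.
- **Lid:** I gripped it by the bar at 60 N and lowered it into the throat. The flange met the rim at the expected height, with the tool point at 0.228 m. I then turned it clockwise about 0.69 rad, which is 39–40 degrees.
- **Last checks:** The final wrist picture showed the bar pointing at the single pulse ridge to within about a degree, well short of the double lock ridges. The spring's back moment read about 0.09 N m, and the force on the tool was about 7 N.
- **Disagreements:** The two throat measurements differed by about 2 mm, within the camera calibration, so I used a compromise position and the lid still entered freely. The twist also left a side force of about 4 N from slight off-centring.
- **Not checked:** I did not take a final picture of the other things on the counter. I saw no contact with any of them.

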